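# Clip the cutlery caddy back on the rail

### The job

Hang the white cutlery caddy back on the upper bar of the rail stand: with the cup over the long side of the stand's base, press its hook down on the bar until the bar is fully home and the steel gate flicks shut under it, without leaning hard on the bar. Then pull the caddy up lightly to check that the gate holds, lower it so that it hangs on the bar again, and let go; leave the spice jar, timer and tin where they are.

Things in the scene. Friction and masses are not known exactly. Their poses are not given: they have to be found in the camera images.
- caddy: White round cutlery cup (69 mm wide, 72 mm high; all 0.2 to 0.4 kg) with a black snap hook on a strap at its back, standing upright. Origin: in the underside plane, straight below the hook. z up; -x points from hook to cup: cup centre at x = -46 mm, cup front -81, strap's rear face -10; y is the hook's width and lies along the bar when hung. Highest point z = 150 mm.
- hook_seat (a point): Where the bar's axis lies when the bar is fully home under the hook's bow; caddy frame (0, 0, 105) mm. The hook opens downward, 22 mm wide (y), 14 mm clear in x between shank (-x side) and nose (+x side) for the 10 mm bar; its bow is 9 mm above this point at the top.
- nose (a point): Lowest point of the hook's nose, which flares outward as a lead-in; caddy frame (15, 0, 70) mm. It must pass over the bar before the hook is lowered.
- grip_fin (a point): Grip point in the black ribbed fin on top of the hook, caddy frame (0, 0, 137) mm: the fin is 10 mm thick (x), 28 mm wide (y), from z = 114 to 150 mm. Pinch it from above across its thickness, fingertips above the bow (z > 115).
- gate (a joint): Sprung steel gate across the hook's mouth: hinged at the shank 22 mm below the seat, 14.5 mm long, reaching the nose. 0 = shut (level), up to 1.5 rad = swung up inward. Pressing the hook down on the bar swings it up (5 to 9 N at first, then little); it flicks shut under the bar only in the last 1 to 3 mm before the seat. It cannot open outward; shut, it leaves the bar 15 mm of play.
- rail_stand: Steel stand with two level bars, fixed in place. Origin: on the worktop straight below the middle of the bars. y along the bars, z up. Base plate 120 x 214 mm, 10 mm thick, x from -78 to +42 mm; the cup hangs over its long -x side, the caddy's axes then parallel to the stand's. Posts at y = -95 and +95 mm, as high as the upper bar.
- lowest_bar (a point): Lowest setting of the upper bar's axis, stand frame (0, 0, 130) mm. The bar (10 mm thick, 214 mm long) is on telescopic posts: its axis is clamped at this height or up to 26 mm above it, differently each time and not reported: find it by touch. The clamps hold about 30 N.
- rest_bar (a point): Middle of the fixed lower bar, 12 mm thick, stand frame (0, 0, 65) mm; the hanging caddy's strap leans back on it (4 mm gap when upright).
- spice_jar_a: Spice jar with a dark cap, 41 mm wide, 105 mm high; origin at the centre of its underside. Leave it.
- timer: Red kitchen timer, 62 mm wide, 57 mm high; origin at the centre of its underside. Leave it.
- tin: Red food tin, 75 mm wide, 58 mm high; origin at the centre of its underside. Leave it.

How it is judged:
By the outcome, as a careful person would: the job done as asked, in the order asked, and still so for the second after the job is handed in, with the robot touching nothing.
It also fails if it takes over 64 s, if anything falls off the work surface, if the arm or the gripper's body presses on something with over 40 N, if the wrist force passes 120 N, or if a joint passes its speed limit or range.

### The arm

A 6-joint arm with a two-finger parallel gripper is mounted at the origin on a cart in front of the work surface, level with it; the furniture and walls round the work are solid. World frame = base frame: x ahead of the robot, y to its left, z up, the work surface at z = 0. Lengths are in mm, angles in rad, forces in N, time in s.
With the tool pointing down it reaches from about 350 to 850 mm from the base axis. Payload 8.1 kg.
Tool frame: the origin (TCP) lies at the very end of the fingers, on their centre line; the grasp point (between the pads) lies robot.grip_point_offset behind it (robot.grip_point_offset is the distance from the TCP to the grasp point, in mm); z points along the fingers, y is the line along which they close (so a half turn about z gives the same grasp; the last joint's range is limited). The gripper opens to 93 mm and grips with 3 to 60 N. Pads are 15 mm wide; open, the fingers measure 128 mm over their backs; the gripper's body (75 mm by 188 mm) begins 65 mm behind the grasp point.
Start: joints at [1.17, 0.13, 1.488, -0, 1.523, -0.085], TCP at [186.325, 570.341, 218.635] pointing down, gripper open.
Joint ranges: [-2.96, 2.96], [-0.89, 2.26], [0.02, 2.5], [-1.34, 4.48], [0, 2.73], [-2.66, 2.66]. Speed limits (rad/s): [2.39, 2.39, 2.79, 3.14, 3.14, 3.14].

### API

Orientations are given as [roll, pitch, yaw] about the fixed x, y, z axes, in that order (R = Rz(yaw) Ry(pitch) Rx(roll)).
In Python, from workcell import telemetry, cams, close_job, spotter, robot gives the robot as it stands.
- The arm moves only by the tool play_rows, never from a script. Its argument "rows" is text: rows parted by semicolons, each of 7 numbers parted by spaces: the shift along the world's x, y, z each as a share of 0.12 m, from -1 to 1, then the turn, a rotation vector about the world's x, y, z each as a share of 90 degrees, from -1 to 1, then the closure, from -1 (fully open) to 1 (shut). A call has 1 to 8 rows; each row is the pose to reach, as a shift and turn from the pose commanded when the call began; what a row does not reach only later rows make up. A row lasts 1/8 s, in which the tool goes at most 62.5 mm and 10.7 degrees, less where a joint would pass 70% of its speed; a pose out of reach is approached as far as the arm can. A call with a number of a shift or a turn outside -1 to 1 is refused whole. A call with a gripper value outside its range is refused whole. The fingers move at their own pace and stop on an object; the grip force is fixed at half the most. Time passes only in rows, so rows that repeat a pose let the fingers close. It gives the time, the measured TCP pose, the force, the opening and the grip force at its end, in the units of the state.
- telemetry.sense(): the state, without advancing time (a new reading comes with each control period).
- cams.snapshot(name): name is "scene" or "top"; returns (picture, depth): 400x640x3 uint8, red, green, blue; 400x640 float32, mm along the optical axis (not along the pixel's ray), 0 where there is no reading.
- cams.camera_params(name): a dict with "fx", "fy", "cx", "cy" (pixels), "dist_coeffs" ([k1, k2, p1, p2, k3] as OpenCV has them; the pictures are not rectified), "xyz" and "orientation" of the camera in the world. Camera axes: x right, y down, z forward; pixel columns grow to the right and rows downward; lengths in mm; the calibration is good to about 2 mm. A picture is of the moment at which its call begins. camera_params takes no time and is no camera call.
- close_job(): hands the job in; it is judged then, once.
Trained networks look in the newest picture that a camera, given by its name, has taken for a name from the list of things; names that differ only in an ending like _2 or _b are one class to them, and where a whole thing is asked for, a point or a joint stands for the part that bears it (a point fixed in the world has none). Each returns a list of dicts, best first, with "score" (0 to 1); they miss things now and then, are a little off and sometimes report something else, mostly with a low value. They report only what shows in the picture. A call takes as long as a camera call.
- spotter.look_for(target, camera): "position" ([x, y, z] in mm, in the coordinates of the camera as it stood for that picture, good to about 4 mm: the middle of the surface that is visible of it).
- spotter.place_of(target, camera): "position" ([x, y, z] in mm, in the coordinates of the camera as it stood for that picture, good to about 4 mm: a listed point, or the origin of a listed thing).
The state is a dict: "time": time; "joint_positions": joint angles; "joint_velocities": joint speeds; "tau": joint torques, N m; "position": TCP position; "eef_rot": TCP orientation; "wrist_force": force on the tool from outside, world axes, zero at the start; "torque": the same for the moment, N m; "opening": finger opening in mm; "gripper_force": force on a finger pad.
Only numpy, scipy, OpenCV 4.12 (cv2) and the standard library are available. Lean on these libraries where they do the work, as an engineer would, in place of code of your own. Each camera call takes 0.05 s, during which the arm holds its last target. There are 200 camera calls.

## Working session

There is one attempt and no reset: what is moved stays moved. The work goes in short steps, Python scripts to look and compute and a tool call to move; the robot and the scene stay as the last step left them, time stands still between calls to the robot, and variables do not carry over. Pictures are saved under pics/ and viewed, at most 10 in all, crops included, and the job is handed in when it is done.

Besides the shell and the picture viewer there is one more tool, called after ">>>" as name(argument=value, ...), one argument or row to a line, values as JSON. play_rows: Moves the arm, as the interface text tells. Its arguments: {"type":"object","properties":{"rows":{"type":"string"}},"required":["rows"]}

```bash
mkdir -p pics; cat > h.py <<'E'
import numpy as np,cv2
from scipy.spatial.transform import Rotation as R
from workcell import telemetry,cams,close_job,spotter,robot
def cam(n):
    p=cams.camera_params(n); return p,R.from_euler('xyz',p['orientation']).as_matrix(),np.array(p['xyz'])
def toworld(n,pts):
    p,Rm,t=cam(n); return np.atleast_2d(pts)@Rm.T+t
def cloud(n,d):
    p,Rm,t=cam(n); K=np.array([[p['fx'],0,p['cx']],[0,p['fy'],p['cy']],[0,0,1]])
    h,w=d.shape; u,v=np.meshgrid(np.arange(w),np.arange(h))
    q=cv2.undistortPoints(np.stack([u,v],-1).reshape(-1,1,2).astype(float),K,np.array(p['dist_coeffs'])).reshape(h,w,2)
    c=np.dstack([q*d[...,None],d]); W=c@Rm.T+t; W[d<=0]=np.nan; return W
E
cat > a.py <<'E'
from h import *
print(robot.grip_point_offset); s=telemetry.sense(); print(s['time'],s['eef_rot'],s['opening'])
ims=[]
for n in['scene','top']:
    im,d=cams.snapshot(n); np.save(n+'_d.npy',d); cv2.imwrite(f'pics/{n}0.png',im[...,::-1])
    print(n,cams.camera_params(n))
    for t in['caddy','hook_seat','grip_fin','nose','rail_stand','lowest_bar','rest_bar','spice_jar_a','timer','tin']:
        r=spotter.place_of(t,n)
        print(t,[(round(x['score'],2),toworld(n,x['position'])[0].round(0).tolist()) for x in r[:3]])
E
python3 a.py
```

```text
18.8
0.0 [-3.13981956e+00 -1.42801419e-04  2.82579841e+00] 92.56421802935581
scene {'fx': 448.0886271006892, 'fy': 448.0886271006892, 'cx': 326.42107414588094, 'cy': 194.34648667972237, 'dist_coeffs': array([-0.0178302,  0.       ,  0.       ,  0.       ,  0.       ]), 'xyz': array([  80.28848726, -467.61431451,  717.08365988]), 'orientation': array([-2.24208319,  0.02111878, -0.72298875])}
caddy [(0.66, [503.0, 377.0, -0.0]), (0.29, [489.0, 55.0, 64.0])]
hook_seat [(0.93, [501.0, 375.0, 105.0])]
grip_fin [(0.82, [501.0, 376.0, 136.0])]
nose [(0.8, [517.0, 375.0, 67.0])]
rail_stand [(0.55, [483.0, 58.0, -1.0])]
lowest_bar [(0.71, [485.0, 53.0, 126.0]), (0.62, [502.0, 374.0, 135.0])]
rest_bar [(0.77, [491.0, 56.0, 62.0])]
spice_jar_a []
timer [(0.55, [608.0, 175.0, -3.0])]
tin [(0.67, [669.0, -55.0, 2.0]), (0.67, [535.0, -146.0, 0.0])]
top {'fx': 458.28177502591336, 'fy': 458.28177502591336, 'cx': 321.1376579288865, 'cy': 201.38741999679587, 'dist_coeffs': array([-0.05766398,  0.        ,  0.        ,  0.        ,  0.        ]), 'xyz': array([ 457.22200196,   97.10618061, 1068.81494202]), 'orientation': array([-3.0403586 ,  0.04012931, -1.5556441 ])}
caddy [(0.72, [497.0, 380.0, 1.0])]
hook_seat [(0.77, [501.0, 378.0, 104.0])]
grip_fin [(0.57, [499.0, 377.0, 137.0])]
nose [(0.58, [515.0, 380.0, 66.0])]
rail_stand [(0.79, [486.0, 59.0, 3.0]), (0.32, [515.0, 381.0, 70.0])]
lowest_bar [(0.59, [487.0, 59.0, 134.0])]
rest_bar [(0.93, [488.0, 59.0, 62.0])]
spice_jar_a [(0.9, [526.0, -143.0, -2.0])]
timer [(0.92, [607.0, 176.0, 0.0])]
tin [(0.69, [673.0, -59.0, -0.0])]
```

View pics/scene0.png

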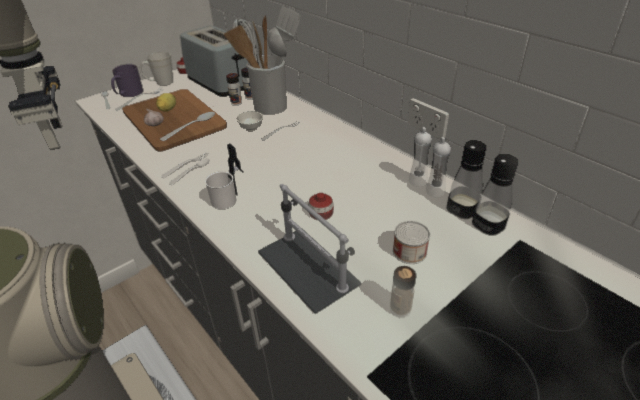

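View pics/top0.png

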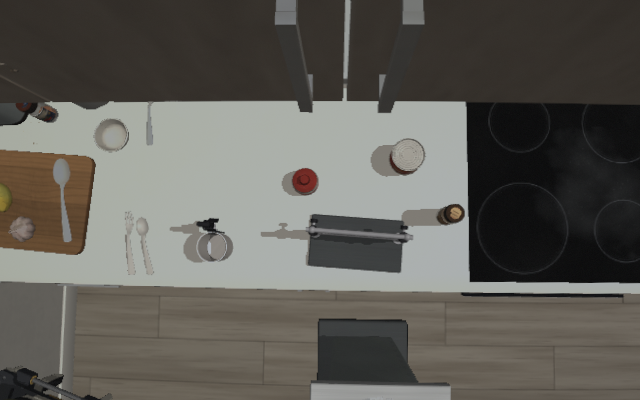

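```bash
cat > b.py <<'E'
from h import *
for n in['top','scene']:
    W=cloud(n,np.load(n+'_d.npy')).reshape(-1,3); W=W[~np.isnan(W[:,0])]
    def sel(c,r,z0,z1): return W[(np.hypot(*(W[:,:2]-c).T)<r)&(W[:,2]>z0)&(W[:,2]<z1)]
    print(n,'table',np.median(W[(abs(W[:,2])<8)][:,2]))
    def axis(P,l):
        if len(P)<8: print(l,len(P));return
        (cx,cy),(w,h),a=cv2.minAreaRect(P[:,:2].astype(np.float32)); print(l,len(P),'c',np.round([cx,cy],1),'wh',np.round([w,h]),'a',round(a,1),'z',np.percentile(P[:,2],[2,50,98]).round(1),'mean',P.mean(0).round(1))
        u,s,v=np.linalg.svd(P[:,:2]-P[:,:2].mean(0),full_matrices=False);print('   pca dir deg',np.degrees(np.arctan2(v[0,1],v[0,0])).round(1))
    axis(sel([487,57],130,110,180),'upper bar')
    axis(sel([487,57],150,3,20),'base')
    axis(sel([500,377],35,138,160),'fin top')
    axis(sel([480,377],120,60,85),'cup rim')
    axis(sel([480,377],120,30,155),'caddy')
E
python3 b.py
```

```text
top table 1.5225774935699974
upper bar 642 c [493.9  59. ] wh [212.  34.] a 86.3 z [110.5 154.6 159.1] mean [487.9  59.3 149.5]
   pca dir deg 86.2
base 4725 c [497.3  56.9] wh [276. 299.] a 0.6 z [ 3.2  9.7 14.5] mean [469.5  61.    9.3]
   pca dir deg 85.9
fin top 75 c [500.3 376.8] wh [10. 29.] a 1.2 z [140.8 149.7 153. ] mean [500.9 375.1 149. ]
   pca dir deg -91.1
cup rim 256 c [467.3 373.1] wh [69. 94.] a 62.7 z [61.1 71.8 83.6] mean [464.  381.1  71.5]
   pca dir deg 165.8
caddy 631 c [467.3 373.1] wh [69. 94.] a 62.7 z [ 31.7  70.8 151.1] mean [470.7 379.7  78. ]
   pca dir deg 163.3
scene table 0.008016131571991991
upper bar 671 c [493.  55.] wh [215.  33.] a 86.1 z [110.3 152.1 157.1] mean [484.5  43.9 143.3]
   pca dir deg -93.5
base 3897 c [484.1  65.2] wh [236. 231.] a 85.1 z [ 5.   9.  13.5] mean [459.5  48.5   9. ]
   pca dir deg -95.7
fin top 51 c [500.5 372.3] wh [32. 10.] a 84.6 z [139.  146.7 150. ] mean [499.  369.3 145.5]
   pca dir deg -89.3
cup rim 301 c [464.5 378.4] wh [90. 69.] a 23.8 z [60.5 67.7 84.2] mean [463.6 374.5  68.8]
   pca dir deg -170.7
caddy 980 c [464.5 378.3] wh [90. 69.] a 23.0 z [ 31.5  61.6 147.4] mean [466.9 372.4  68.8]
   pca dir deg -169.2
```

The scene view shows the caddy at (222,185) left of the stand, with the bar running from (285,190) to (345,240). In the top view the fin is at (208,225) and the bar runs from (312,231) to (410,238). Next I refine the caddy's yaw and both axes.

```bash
cat > c.py <<'E'
from h import *
from scipy.optimize import least_squares
for n in['top','scene']:
    W=cloud(n,np.load(n+'_d.npy')).reshape(-1,3); W=W[~np.isnan(W[:,0])]
    P=W[(np.hypot(W[:,0]-455,W[:,1]-375)<45)&(W[:,2]>66)&(W[:,2]<76)]
    f=least_squares(lambda p:np.hypot(P[:,0]-p[0],P[:,1]-p[1])-33.5,[455,375],loss='soft_l1').x
    print(n,'cup',len(P),f.round(1))
    # bar: thin band
    P=W[(abs(W[:,0]-487)<18)&(abs(W[:,1]-57)<75)&(W[:,2]>125)]
    r=np.polyfit(P[:,1],P[:,0],1); print('bar x at y=57',np.polyval(r,57).round(1),'yaw',np.degrees(np.arctan(-r[0])).round(2),'z pct',np.percentile(P[:,2],[50,80,90,97]).round(1))
    # at the top ridge
    F=W[(np.hypot(W[:,0]-500,W[:,1]-376)<30)&(W[:,2]>115)]; print('fin',F.mean(0).round(1),(F.min(0)).round(1),F.max(0).round(1))
    B=W[(abs(W[:,0]-470)<100)&(abs(W[:,1]-57)<135)&(W[:,2]>6.5)&(W[:,2]<14)]
    (c,wh,a)=cv2.minAreaRect(B[:,:2].astype(np.float32)); 
    m=cv2.fitEllipse
    print('base',np.round(c,1),np.round(wh),round(a,1),'median',np.median(B,0).round(1))
E
python3 c.py
```

```text
top cup 169 [454.9 378.2]
bar x at y=57 487.1 yaw -3.69 z pct [154.7 156.2 157.1 158.3]
fin [500.8 373.5 141.9] [494.3 362.1 115.2] [509.2 391.3 153.7]
base [475.9  60.4] [211. 166.] 86.4 median [459.9  60.   10.1]
scene cup 140 [454.9 374.9]
bar x at y=57 485.2 yaw -3.6 z pct [153.4 154.8 155.5 156.1]
fin [498.5 368.2 135.2] [494.4 356.4 115.1] [505.6 388.3 151.1]
base [467.7  56.7] [215. 121.] 86.2 median [457.1  45.5   9.1]
```

>>> play_rows(
  rows="1 -0.55 0 0 0 -0.4 -1;1 -0.55 0 0 0 -0.4 -1;1 -0.55 0 0 0 -0.4 -1;1 -0.55 0 0 0 -0.4 -1;1 -0.55 0 0 0 -0.4 -1",
)

```text
time: 1.72
position: [306.6, 504.2, 218.7]
eef_rot: [3.142, -0.0, 2.197]
wrist_force: [-0.9, -0.9, 0.8]
opening: 93.0
gripper_force: 0.0
```

>>> play_rows(
  rows="1 -0.55 0 0 0 -0.4 -1;1 -0.55 0 0 0 -0.4 -1;1 -0.55 0 0 0 -0.4 -1;1 -0.55 0 0 0 -0.4 -1;1 -0.55 0 0 0 -0.4 -1",
)

```text
time: 2.35
position: [426.3, 438.4, 218.6]
eef_rot: [-3.141, 0.0, 1.571]
wrist_force: [-0.5, -0.7, -0.0]
opening: 92.9
gripper_force: 0.0
```

>>> play_rows(
  rows="0.6 -0.5 0 0 0 0 -1;0.6 -0.5 0 0 0 0 -1;0.6 -0.5 0 0 0 0 -1;0.6 -0.5 0 0 0 0 -1",
)

```text
time: 2.85
position: [497.6, 379.1, 218.6]
eef_rot: [-3.141, -0.0, 1.571]
wrist_force: [-1.3, -0.4, 0.3]
opening: 93.3
gripper_force: 0.0
```

>>> play_rows(
  rows="0.02 -0.02 -0.4 0 0 0 -1;0.02 -0.02 -0.7 0 0 0 -1;0.02 -0.02 -0.815 0 0 0 -1;0.02 -0.02 -0.815 0 0 0 -1",
)

```text
time: 3.35
position: [499.7, 376.4, 120.4]
eef_rot: [-3.14, 0.001, 1.571]
wrist_force: [0.0, 0.1, 0.3]
opening: 92.5
gripper_force: 0.0
```

```bash
cat > d.py <<'E'
from h import *
import sys
s=telemetry.sense(); print(s['time'],s['position'],s['eef_rot'],s['wrist_force'],s['opening'])
im,d=cams.snapshot('scene'); c=im[125:245,150:310]; top,dt=cams.snapshot('top'); e=top[160:280,140:300]
cv2.imwrite('pics/'+sys.argv[1],cv2.resize(np.hstack([c,e])[...,::-1],(800,300),interpolation=cv2.INTER_CUBIC))
E
python3 d.py g1.png
```

```text
3.35 [499.65449962 376.42786841 120.39881206] [-3.14023937e+00  6.76175822e-04  1.57077237e+00] [0.02308143 0.07298733 0.3313086 ] 92.54207344658798
```

View pics/g1.png

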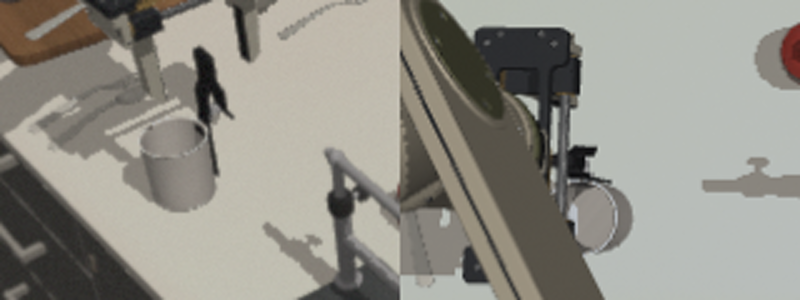

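The left crop shows the fin at (205,75), midway between the fingertips at (150,95) and (248,60). The right crop is consistent once perspective is allowed for. Closing now.

>>> play_rows(
  rows="0 0 0 0 0 0 1;0 0 0 0 0 0 1;0 0 0 0 0 0 1;0 0 0 0 0 0 1;0 0 0 0 0 0 1;0 0 0 0 0 0 1;0 0 0 0 0 0 1;0 0 0 0 0 0 1",
)

```text
time: 4.45
position: [500.7, 376.0, 120.8]
eef_rot: [-3.142, -0.0, 1.569]
wrist_force: [0.5, -0.5, 0.0]
opening: 18.0
gripper_force: 0.0
```

>>> play_rows(
  rows="0 0 0 0 0 0 1;0 0 0 0 0 0 1;0 0 0 0 0 0 1",
)

```text
time: 4.82
position: [500.6, 375.9, 120.6]
eef_rot: [-3.141, 0.0, 1.569]
wrist_force: [-0.1, 0.4, -2.1]
opening: 9.9
gripper_force: 30.0
```

>>> play_rows(
  rows="0 0 0.1 0 0 0 1;0 0 0.3 0 0 0 1;0 0 0.6 0 0 0 1;0 0 0.75 0 0 0 1;0 0 0.75 0 0 0 1;0 0 0.75 0 0 0 1",
)

```text
time: 5.58
position: [500.1, 375.5, 209.2]
eef_rot: [-3.14, 0.001, 1.569]
wrist_force: [0.3, -0.2, -2.6]
opening: 9.6
gripper_force: 30.0
```

>>> play_rows(
  rows="-0.04 -0.5 0.2 0 0 -0.04 1;-0.04 -0.9 0.2 0 0 -0.04 1;-0.04 -0.9 0.2 0 0 -0.04 1;-0.04 -0.9 0.2 0 0 -0.04 1",
)

```text
time: 6.08
position: [495.4, 267.8, 233.4]
eef_rot: [-3.14, 0.0, 1.506]
wrist_force: [0.8, -0.5, -2.2]
opening: 9.7
gripper_force: 30.0
```

>>> play_rows(
  rows="-0.04 -0.4 0 0 0 0 1;-0.04 -0.8 0 0 0 0 1;-0.04 -0.9 0 0 0 0 1;-0.04 -0.9 0 0 0 0 1",
)

```text
time: 6.58
position: [491.1, 160.4, 234.4]
eef_rot: [-3.141, -0.0, 1.506]
wrist_force: [-0.2, 0.6, -2.3]
opening: 10.1
gripper_force: 30.0
```

>>> play_rows(
  rows="-0.03 -0.4 0 0 0 0 1;-0.03 -0.75 0 0 0 0 1;-0.03 -0.85 0 0 0 0 1;-0.03 -0.85 0 0 0 0 1;-0.03 -0.85 0 0 0 0 1",
)

```text
time: 7.2
position: [487.6, 59.5, 234.7]
eef_rot: [-3.141, -0.001, 1.508]
wrist_force: [-0.0, 0.3, -2.7]
opening: 9.6
gripper_force: 30.0
```

```bash
cat > e.py <<'E'
from h import *
import sys
s=telemetry.sense(); print(s['time'],s['position'],s['eef_rot'],s['wrist_force'],s['opening'])
out=[]
for n,(r,c) in {'scene':(100,220),'top':(160,270)}.items():
    im,d=cams.snapshot(n); np.save(n+'_d1.npy',d); out.append(im[r:r+200,c:c+200])
    for t in['hook_seat','grip_fin','nose','lowest_bar','rail_stand','caddy']:
        print(n,t,[(round(x['score'],2),toworld(n,x['position'])[0].round(1).tolist()) for x in spotter.place_of(t,n)[:2]])
    W=cloud(n,d).reshape(-1,3); W=W[~np.isnan(W[:,0])]
    for lo,hi in((-30,35),(85,125)):
        P=W[(abs(W[:,0]-487)<18)&(W[:,1]>lo)&(W[:,1]<hi)&(W[:,2]>135)&(W[:,2]<165)]
        if len(P)>5: print('bar',P.mean(0).round(1), 'adj x@57',(P[:,0]-0.0637*(P[:,1]-57)).mean().round(1))
cv2.imwrite('pics/'+sys.argv[1],cv2.resize(np.hstack(out)[...,::-1],(800,400),interpolation=cv2.INTER_CUBIC))
E
python3 e.py n1.png
```

```text
7.2 [487.62780097  59.45780904 234.72383989] [-3.14132469e+00 -7.19073602e-04  1.50768806e+00] [-0.02269131  0.26099716 -2.73130395] 9.621486460494948
scene hook_seat [(0.9, [489.3, 58.9, 218.7])]
scene grip_fin [(0.59, [487.4, 59.6, 252.5])]
scene nose [(0.86, [503.1, 61.6, 181.6])]
scene lowest_bar [(0.6, [485.3, 55.8, 127.7])]
scene rail_stand [(0.61, [485.2, 56.2, -0.0])]
scene caddy [(0.77, [489.7, 66.4, 109.9])]
bar [481.6   2.  153.1] adj x@57 485.1
top hook_seat []
top grip_fin []
top nose []
top lowest_bar []
top rail_stand []
top caddy []
```

View pics/n1.png

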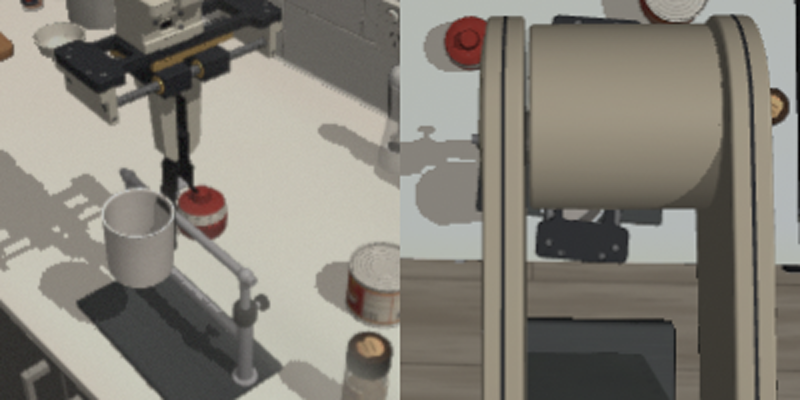

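Left crop: the caddy is held upright and square at (140,240), with the hook over the bar near (180,190) and the cup over the base's long side. Lowering to just above gate contact.

>>> play_rows(
  rows="0 0 -0.1 0 0 0 1;0 0 -0.2 0 0 0 1;0 0 -0.3 0 0 0 1;0 0 -0.3 0 0 0 1",
)

```text
time: 8.4
position: [486.4, 57.9, 196.9]
eef_rot: [-3.138, 0.0, 1.506]
wrist_force: [-0.0, -0.3, -2.2]
opening: 9.7
gripper_force: 30.0
```

>>> play_rows(
  rows="0 0 -0.02 0 0 0 1;0 0 -0.04 0 0 0 1;0 0 -0.04 0 0 0 1",
)

```text
time: 8.78
position: [487.9, 58.0, 194.7]
eef_rot: [3.14, -0.0, 1.506]
wrist_force: [-1.3, -0.2, 0.0]
opening: 9.6
gripper_force: 30.0
```

>>> play_rows(
  rows="0 0 -0.02 0 0 0 1;0 0 -0.03 0 0 0 1;0 0 -0.03 0 0 0 1",
)

```text
time: 9.15
position: [487.9, 58.1, 190.9]
eef_rot: [3.141, -0.0, 1.506]
wrist_force: [-1.4, 0.9, 3.0]
opening: 9.6
gripper_force: 30.0
```

>>> play_rows(
  rows="0 0 -0.015 0 0 0 1;0 0 -0.03 0 0 0 1;0 0 -0.03 0 0 0 1",
)

```text
time: 9.52
position: [486.6, 57.9, 185.9]
eef_rot: [-3.139, 0.0, 1.506]
wrist_force: [-4.2, 1.3, -0.1]
opening: 9.8
gripper_force: 30.0
```

>>> play_rows(
  rows="0 0 -0.015 0 0 0 1;0 0 -0.03 0 0 0 1;0 0 -0.03 0 0 0 1",
)

```text
time: 9.9
position: [487.1, 57.9, 182.6]
eef_rot: [-3.14, 0.0, 1.506]
wrist_force: [-3.6, 0.5, -0.7]
opening: 9.9
gripper_force: 30.0
```

>>> play_rows(
  rows="0 0 -0.015 0 0 0 1;0 0 -0.03 0 0 0 1;0 0 -0.045 0 0 0 1;0 0 -0.045 0 0 0 1",
)

```text
time: 10.4
position: [487.4, 57.9, 177.5]
eef_rot: [-3.141, 0.0, 1.506]
wrist_force: [-3.3, 0.7, -1.8]
opening: 10.0
gripper_force: 30.0
```

>>> play_rows(
  rows="0 0 -0.015 0 0 0 1;0 0 -0.025 0 0 0 1;0 0 -0.025 0 0 0 1",
)

```text
time: 10.78
position: [487.4, 57.9, 174.6]
eef_rot: [-3.141, 0.0, 1.506]
wrist_force: [-2.7, 0.6, -2.0]
opening: 10.1
gripper_force: 30.0
```

>>> play_rows(
  rows="0 0 -0.01 0 0 0 1;0 0 -0.015 0 0 0 1;0 0 -0.015 0 0 0 1",
)

```text
time: 11.15
position: [487.2, 57.9, 172.7]
eef_rot: [-3.141, 0.0, 1.506]
wrist_force: [-2.9, 0.4, -2.9]
opening: 9.9
gripper_force: 30.0
```

>>> play_rows(
  rows="0 0 -0.01 0 0 0 1;0 0 -0.015 0 0 0 1;0 0 -0.015 0 0 0 1",
)

```text
time: 11.52
position: [488.2, 57.9, 171.6]
eef_rot: [3.14, -0.0, 1.506]
wrist_force: [0.1, 0.4, -2.3]
opening: 9.8
gripper_force: 30.0
```

>>> play_rows(
  rows="0 0 -0.01 0 0 0 1;0 0 -0.01 0 0 0 1",
)

```text
time: 11.78
position: [487.7, 57.9, 170.1]
eef_rot: [3.141, -0.0, 1.506]
wrist_force: [0.1, -0.1, -2.5]
opening: 9.8
gripper_force: 30.0
```

>>> play_rows(
  rows="0 0 -0.01 0 0 0 1;0 0 -0.01 0 0 0 1",
)

```text
time: 12.02
position: [487.5, 57.9, 168.7]
eef_rot: [-3.141, 0.0, 1.506]
wrist_force: [0.2, 0.3, -2.8]
opening: 10.0
gripper_force: 30.0
```

The sideways force vanished at 171.6, so the gate has probably flicked shut. I keep going down to feel the bow seat on the bar.

>>> play_rows(
  rows="0 0 -0.01 0 0 0 1;0 0 -0.01 0 0 0 1",
)

```text
time: 12.28
position: [487.4, 57.9, 167.5]
eef_rot: [-3.141, 0.0, 1.506]
wrist_force: [-0.4, -0.4, -3.4]
opening: 9.6
gripper_force: 30.0
```

>>> play_rows(
  rows="0 0 -0.008 0 0 0 1;0 0 -0.008 0 0 0 1",
)

```text
time: 12.52
position: [487.6, 57.9, 166.8]
eef_rot: [3.141, -0.0, 1.506]
wrist_force: [-0.3, -0.3, -1.4]
opening: 9.7
gripper_force: 30.0
```

>>> play_rows(
  rows="0 0 -0.006 0 0 0 1;0 0 -0.006 0 0 0 1",
)

```text
time: 12.78
position: [487.7, 58.0, 166.6]
eef_rot: [3.141, -0.0, 1.506]
wrist_force: [-2.2, 0.9, 3.4]
opening: 9.8
gripper_force: 30.0
```

>>> play_rows(
  rows="0 0 -0.006 0 0 0 1;0 0 -0.006 0 0 0 1",
)

```text
time: 13.02
position: [487.8, 58.0, 166.4]
eef_rot: [3.141, -0.0, 1.506]
wrist_force: [-4.8, -0.8, 9.1]
opening: 9.8
gripper_force: 30.0
```

>>> play_rows(
  rows="0 0 0.03 0 0 0 1;0 0 0.07 0 0 0 1;0 0 0.12 0 0 0 1;0 0 0.12 0 0 0 1",
)

```text
time: 13.52
position: [487.9, 57.9, 180.3]
eef_rot: [3.141, -0.0, 1.506]
wrist_force: [-0.1, -0.2, -2.7]
opening: 9.8
gripper_force: 30.0
```

>>> play_rows(
  rows="0 0 0.01 0 0 0 1;0 0 0.01 0 0 0 1",
)

```text
time: 13.78
position: [487.5, 57.9, 180.7]
eef_rot: [-3.141, 0.0, 1.506]
wrist_force: [0.2, -0.1, -2.5]
opening: 9.5
gripper_force: 30.0
```

>>> play_rows(
  rows="0 0 0.008 0 0 0 1;0 0 0.008 0 0 0 1",
)

```text
time: 14.02
position: [487.5, 58.0, 181.7]
eef_rot: [-3.141, 0.0, 1.506]
wrist_force: [-0.4, 0.3, -2.6]
opening: 9.9
gripper_force: 30.0
```

>>> play_rows(
  rows="0 0 0.008 0 0 0 1;0 0 0.008 0 0 0 1",
)

```text
time: 14.28
position: [487.3, 58.0, 182.1]
eef_rot: [-3.141, 0.0, 1.506]
wrist_force: [2.6, 0.6, -8.2]
opening: 9.7
gripper_force: 30.0
```

>>> play_rows(
  rows="0 0 0.008 0 0 0 1;0 0 0.008 0 0 0 1",
)

```text
time: 14.52
position: [487.2, 57.9, 182.4]
eef_rot: [-3.14, 0.0, 1.506]
wrist_force: [5.0, 1.3, -16.7]
opening: 9.7
gripper_force: 30.0
```

The gate takes about 14 N of pull and holds. Lowering it to hang again.

>>> play_rows(
  rows="0 0 -0.03 0 0 0 1;0 0 -0.07 0 0 0 1;0 0 -0.11 0 0 0 1;0 0 -0.135 0 0 0 1;0 0 -0.142 0 0 0 1;0 0 -0.142 0 0 0 1",
)

```text
time: 15.28
position: [487.6, 57.9, 166.8]
eef_rot: [3.141, -0.0, 1.506]
wrist_force: [0.1, 0.8, -2.9]
opening: 9.6
gripper_force: 30.0
```

>>> play_rows(
  rows="0 0 -0.006 0 0 0 1;0 0 -0.006 0 0 0 1",
)

```text
time: 15.52
position: [487.8, 57.9, 166.6]
eef_rot: [3.141, -0.0, 1.506]
wrist_force: [-2.0, -1.0, 3.7]
opening: 10.0
gripper_force: 30.0
```

>>> play_rows(
  rows="0 0 0 0 0 0 0.75;0 0 0 0 0 0 0.7;0 0 0 0 0 0 0.6;0 0 0 0 0 0 0.4;0 0 0 0 0 0 0.1;0 0 0 0 0 0 0.1;0 0 0 0 0 0 0.1",
)

```text
time: 16.4
position: [487.6, 57.9, 166.0]
eef_rot: [3.142, -0.0, 1.506]
wrist_force: [0.2, 0.7, -0.1]
opening: 41.6
gripper_force: 0.0
```

>>> play_rows(
  rows="0 0 0.1 0 0 0 0.1;0 0 0.3 0 0 0 0.1;0 0 0.6 0 0 0 0.1;0 0 0.9 0 0 0 0.1;0 0 0.9 0 0 0 0.1",
)

```text
time: 17.02
position: [489.5, 58.0, 278.6]
eef_rot: [3.134, -0.001, 1.506]
wrist_force: [-0.8, 1.7, 0.1]
opening: 41.9
gripper_force: 0.0
```

```bash
python3 e.py f1.png
```

```text
17.025 [489.46566334  57.9697193  278.62779031] [ 3.13435469e+00 -5.32935934e-04  1.50635142e+00] [-0.75004017  1.71134776  0.09974617] 41.85727460968624
scene hook_seat [(0.85, [485.0, 57.4, 148.9])]
scene grip_fin [(0.9, [485.3, 61.2, 182.2]), (0.25, [493.9, 60.7, 45.7])]
scene nose [(0.6, [501.8, 61.4, 113.6])]
scene lowest_bar [(0.75, [485.6, 54.2, 125.5]), (0.73, [484.8, 58.6, 0.0])]
scene rail_stand [(0.64, [484.1, 57.7, -2.2])]
scene caddy [(0.77, [492.4, 64.4, 43.6])]
bar [481.7   1.2 153. ] adj x@57 485.2
bar [488.1 104.6 153.2] adj x@57 485.1
top hook_seat []
top grip_fin []
top nose [(0.6, [608.3, 178.8, -1.6])]
top lowest_bar []
top rail_stand []
top caddy []
```

View pics/f1.png

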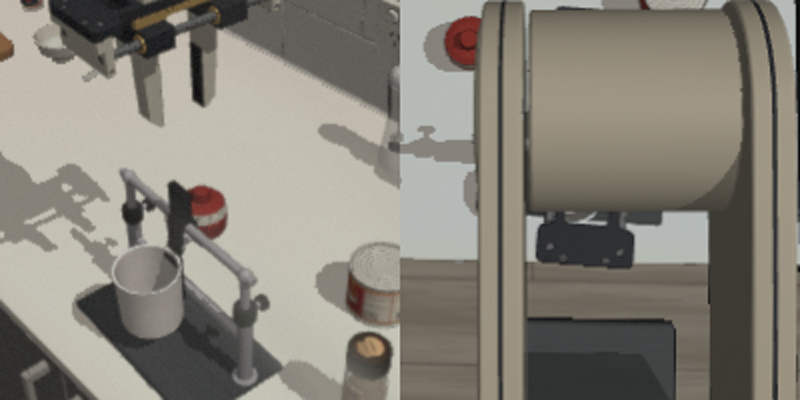

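The picture shows the caddy hanging on the bar, with the hook at (180,215) and the cup at (150,290) clear over the base. The gripper is well clear and the bar is unmoved. I let it settle for a second, then hand in.

>>> play_rows(
  rows="0 0 0 0 0 0 0.1;0 0 0 0 0 0 0.1;0 0 0 0 0 0 0.1;0 0 0 0 0 0 0.1;0 0 0 0 0 0 0.1;0 0 0 0 0 0 0.1;0 0 0 0 0 0 0.1;0 0 0 0 0 0 0.1",
)

```text
time: 18.73
position: [487.5, 58.0, 274.0]
eef_rot: [3.142, -0.0, 1.506]
wrist_force: [0.6, 0.2, 0.3]
opening: 41.7
gripper_force: 0.0
```

```bash
python3 -c "
from h import *
print(close_job())"
```

```text
the job is handed in; nothing more can be done
None
```

The caddy hangs on the upper bar with the bar fully home (pressed to about 12 N); the gate held a pull of about 14 N, the caddy was lowered and released, the spice jar, timer and tin were left alone, and the job was handed in at about 19 s; the verdict was not shown.

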